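# Close the spice grinder and hold it running

## Robot

A 7-joint arm with a two-finger parallel gripper is mounted at the origin on a cart in front of the work surface, level with it; the furniture and walls round the work are solid. World frame = base frame: x ahead of the robot, y to its left, z up, the work surface at z = 0. Lengths are in m, angles in rad, forces in N, time in s.
With the tool pointing down it reaches from about 0.35 to 0.9 m from the base axis. Payload 8.1 kg.
Tool frame: the origin (TCP) lies at the very end of the fingers, on their centre line; the grasp point (between the pads) lies 19 mm behind it; z points along the fingers, y is the line along which they close (so a half turn about z gives the same grasp; the last joint's range is limited). The gripper opens to 85 mm and grips with 20 to 120 N. Pads are 22 mm wide; open, the fingers measure 114 mm over their backs; the gripper's body (76 mm by 85 mm) begins 54 mm behind the grasp point. The pads swing forward as they close: fully open they stand 13 mm farther back than shut.
Start: joints at [-1.403, 0.434, 0.025, 1.573, -0.012, 1.134, -0.075], TCP at [0.167, 0.602, 0.231] pointing down, gripper open.
Joint ranges: [-2.62, 2.62], [-0.44, 2.09], [-1.27, 1.32], [0.08, 2.57], [-1.32, 4.46], [0.12, 2], [-2.74, 2.74]. Speed limits (rad/s): [2.22, 2.22, 3.01, 3.01, 3.14, 3.14, 3.14].

## Interface

Orientations are given as [roll, pitch, yaw] about the fixed x, y, z axes, in that order (R = Rz(yaw) Ry(pitch) Rx(roll)).
In Python, from workcell import ctrl, camera gives the robot as it stands.
- The arm moves only by the tool send_rows, never from a script. Its argument "rows" is a list of rows, each a list of 7 numbers: the shift along the tool's x, y, z in units of 250 mm (1.0 is 250 mm), then the turn, a rotation vector about the tool's x, y, z in units of 45 degrees (1.0 is 45 degrees), then the opening, from -1 (shut) to 1 (fully open). In form: [[dx, dy, dz, rx, ry, rz, claw], ...]. A call has 1 to 20 rows; each row is the pose to reach, as a shift and turn from the pose commanded when the call began, along the tool's axes at that moment; what a row does not reach only later rows make up. A row lasts 1/10 s, in which the tool goes at most 50 mm and 8.59 degrees, less where a joint would pass 70% of its speed; a pose out of reach is approached as far as the arm can. A call with a number of a shift or a turn outside -1 to 1 is refused whole. A call with a gripper value outside its range is refused whole. The fingers move at their own pace and stop on an object; the grip force is fixed at half the most. Time passes only in rows, so rows that repeat a pose let the fingers close. It gives the time, the measured TCP pose, the force, the opening and the grip force at its end, in the units of the state.
- ctrl.sense(): the state, without advancing time (a new reading comes with each control period).
- camera(name): name is "side" or "top" or "wrist"; returns a dict with "color" (420x560x3 uint8, red, green, blue), "range_z" (420x560 float32, m along the optical axis (not along the pixel's ray), 0 where there is no reading), "intrinsics" (3x3 intrinsics, pixels), "k1" (the pictures are not rectified: a ray, as slopes to the right and down, at radius r is drawn at 1 + k1 r^2 times it, then the intrinsics apply), "world_from_camera" (4x4, takes a point from camera to world coordinates). Camera axes: x right, y up, looking along -z (the intrinsics and any distortion apply to the point x, -y, -z); pixel columns grow to the right and rows downward; lengths in m; the calibration is good to about 2 mm. A picture is of the moment at which its call begins.
- ctrl.job_done(): hands the job in; it is judged then, once.
The state is a dict: "time": time; "joint_pos": joint angles; "joint_vel": joint speeds; "joint_efforts": joint torques, N m; "tcp_pos": TCP position; "orientation": TCP orientation; "force": force on the tool from outside, world axes, zero at the start; "wrist_torque": the same for the moment, N m; "finger_gap": finger opening in m; "grasp_force": force on a finger pad.
Only numpy, scipy, OpenCV 4.12 (cv2) and the standard library are available. Lean on these libraries where they do the work, as an engineer would, in place of code of your own. Each camera call takes 0.05 s, during which the arm holds its last target. There are 200 camera calls.

## Task

Pick up the blue grinder cover by its black knob, slide it into the white spice grinder through its open mouth, under the two black side lips, until it drops on over the locating pin. Then press the cover down until the sprung run plate below it is fully down, and finish like that: still holding the knob and keeping the cover pressed down. Do not disturb the ramekin, the spice jar, the glass or the tumbler.

Things in the scene. Friction and masses are not known exactly. Their poses are not given: they have to be found in the camera images.
- cover_knob (a point): Grip centre of the black knob on the loose blue cover (0.15-0.31 kg), 62 mm above the cover's underside. Cover: square flange 100 x 100 x 6 mm, 64 x 64 mm hub up to 34 mm, square black knob 30 x 30 mm from there up to 86 mm. Flange and knob sides are parallel to this point's x and y axes, z up; quarter turns are equivalent. It starts standing on the worktop, knob up.
- cover_socket (a point): Centre of the cover's underside, on the same axis 62 mm below cover_knob, same axes. Here opens a blind square socket, 16 x 16 mm, 24 mm deep, hidden from above.
- grinder: White grinder base, fixed, 130 (x) x 128 mm (y). Origin: centre of underside, z up. Open flared mouth faces its own -x; the cover goes in along +x. Channel between cheeks 106 mm wide, from x -72 mm to the back wall at +55. Black lips overhang it 11 mm each side from x -49 mm to the back, undersides 68 mm and tops 74 mm above the worktop; the flange must go under them, not in from above.
- pin_tip (a point): Tip of the fixed steel locating pin at x = y = 0 of the grinder, 48 mm above the worktop. Pin 12 mm thick, its top 6 mm taper to 4 mm; it stands 12 mm above the run plate. A cover sliding just above the tip has 14 mm of vertical play under the lips; over the pin it drops 12 mm onto the plate.
- run_plate (a joint): Sprung round run plate, 72 mm across, around the pin, top 36 mm above the worktop. 0 = up, 0.005 = fully down (m); it moves straight down. The spring takes 5 N to start and 10 N at full travel, so the cover's weight alone does not move it; it returns when the push ends.
- ramekin: Bystander: white ramekin, 68 mm wide, 45 mm high, origin under its centre. It and the cover may have changed places.
- spice_jar: Bystander: corked spice jar, 44 mm wide, 92 mm high, origin under its centre, toward the back.
- glass: Bystander: small juice glass, 60 mm wide, 73 mm high, origin under its centre, toward the back.
- tumbler: Bystander: grey stoneware tumbler, 91 mm wide, 119 mm high, origin under its centre, toward the back right.. Above it and the whole back of the worktop hangs a wall cabinet: underside about 0.46 m up, front with knobs at world x of about 0.57 m; keep the raised wrist clear of it.

How it is judged:
On the way, in this order (a step that is already met when the one before it is completed fails the run):
1. the cover's flange is in the channel, under the lips and not yet on the pin (x of cover_socket in the frame of grinder between -0.09 and -0.008 m and y of cover_socket in the frame of grinder between -0.008 and 0.008 m and height (world z) of cover_socket between 0.029 and 0.066 m), for 0.05 s.
2. the cover has dropped on over the pin (horizontal distance between cover_socket and pin_tip below 0.005 m and height (world z) of cover_socket below 0.039 m and angle between cover_socket's own z axis and vertical below 0.1 rad), for 0.05 s.
At the end, for the whole second after the job is handed in: The cover sits level (within 0.1 rad) on the pin (socket within 5 mm of its axis), its underside less than 33.5 mm above the worktop, the run plate is down by more than 3.5 of its 5 mm, and the fingers still bear on the cover with more than 2 N (horizontal distance between cover_socket and pin_tip below 0.005 m and height (world z) of cover_socket between 0.025 and 0.0335 m and angle between cover_socket's own z axis and vertical below 0.1 rad and value of joint run_plate above 0.0035 m and contact force between the fingers and cover above 2 N); the arm keeps its last pose, push and grip.
It fails at once if the ramekin is disturbed (distance of ramekin from where it was at the start of the episode above 0.02 m).
It fails at once if the spice jar is disturbed (distance of spice_jar from where it was at the start of the episode above 0.02 m).
It fails at once if the glass is disturbed (distance of glass from where it was at the start of the episode above 0.02 m).
It fails at once if the tumbler is disturbed (distance of tumbler from where it was at the start of the episode above 0.02 m).
It also fails if it takes over 48 s, if anything falls off the work surface, if the arm or the gripper's body presses on something with over 40 N, if the wrist force passes 120 N, or if a joint passes its speed limit or range.

## Working session

There is one attempt and no reset: what is moved stays moved. The work goes in short steps, Python scripts to look and compute and a tool call to move; the robot and the scene stay as the last step left them, time stands still between calls to the robot, and variables do not carry over. Pictures are saved under pics/ and viewed, at most 10 in all, crops included, and the job is handed in when it is done.

Besides the shell and the picture viewer there is one more tool, called after ">>>" as name(argument=value, ...) on one line, values as JSON. send_rows: Moves the arm, as the interface text tells. Its arguments: {"type":"object","properties":{"rows":{"type":"array","items":{"type":"array","items":{"type":"number"}}}},"required":["rows"]}

```bash
mkdir -p pics; ls
cat > h.py <<'E'
import numpy as np,cv2,sys
sys.path.insert(0,'.')
from workcell import ctrl,camera
def cloud(c):
    h,w=c['range_z'].shape;K=np.array(c['intrinsics'],float);k=c['k1']
    u,v=np.meshgrid(np.arange(w),np.arange(h))
    p=cv2.undistortPoints(np.stack([u,v],-1).reshape(-1,1,2).astype(float),K,np.array([k,0,0,0,0.])).reshape(h,w,2)
    z=c['range_z'];P=np.stack([p[...,0]*z,-p[...,1]*z,-z],-1)
    T=np.array(c['world_from_camera']);W=P@T[:3,:3].T+T[:3,3];W[z==0]=np.nan
    return W
def save(n,c): cv2.imwrite('pics/'+n,c['color'][...,::-1])
E
python3 - <<'E'
from h import *
s=ctrl.sense();print(s)
a=camera('top');b=camera('side')
cv2.imwrite('pics/a.png',cv2.resize(np.vstack([a['color'],b['color']])[...,::-1],(448,600)) if 0 else a['color'][...,::-1])
save('b.png',b)
np.savez('ab.npz',a=cloud(a),b=cloud(b),ac=a['color'],bc=b['color'])
E
```

```text
pics
{'time': 0.0, 'joint_pos': array([-1.40257494,  0.4352253 ,  0.02499735,  1.57413426, -0.011601  ,
        1.13400679, -0.07509516]), 'joint_vel': array([ 6.45338352e-04,  2.29662196e-04, -1.53756093e-04, -6.37513572e-04,
       -1.09535695e-04,  8.37737262e-04,  9.24798916e-05]), 'joint_efforts': array([ 3.35982859e-04, -6.70474792e+01,  1.02522366e+00, -3.16206086e+01,
        1.56074774e-02,  1.25579489e-02,  1.64304981e-05]), 'tcp_pos': array([0.16713056, 0.6016911 , 0.23051045]), 'orientation': array([-3.13997163e+00,  1.56621855e-04,  2.87068350e+00]), 'force': array([-0.13748194, -0.33608633, -0.21205922]), 'wrist_torque': array([-0.01113011,  0.00742806,  0.01195715]), 'grasp_force': 0.0, 'finger_gap': 0.08528242304104383}
```

View pics/a.png

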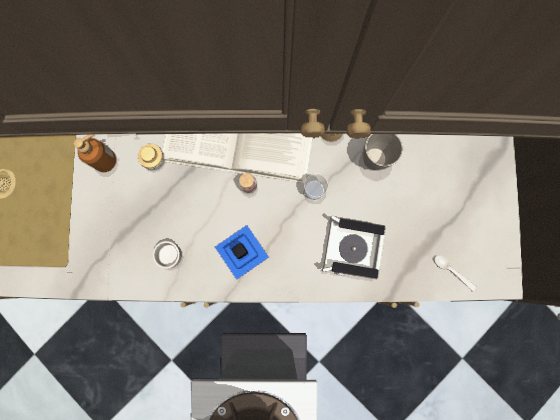

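View pics/b.png

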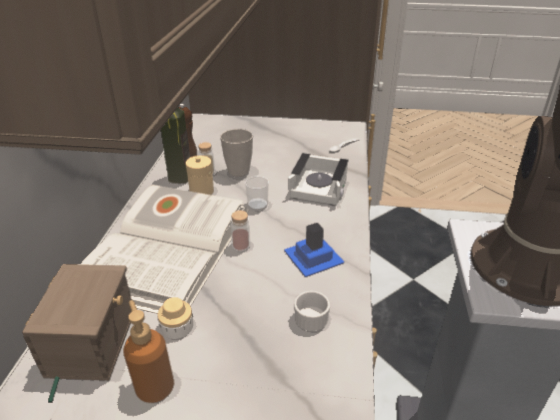

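The top view shows the cover at (240,252), the ramekin at (167,252) and the grinder at (352,248), with its mouth facing left (+y). The side view agrees; the jar is at (240,230) and the glass at (257,192).

Run:
```python
from h import *
d=np.load('ab.npz')
for n in 'ab':
    W=d[n];C=d[n+'c'].astype(int);r,g,b=C[...,0],C[...,1],C[...,2]
    Z=W[...,2]
    m=(b>r+60)&(b>g+40)
    print(n,'blue',m.sum())
    for lo,hi,nm in((.0,.012,'flange'),(.028,.04,'hub')):
        q=W[m&(Z>lo)&(Z<hi)][:,:2]
        R=cv2.minAreaRect((q*1000).astype(np.float32));print(nm,len(q),R)
    dark=(C.max(-1)<70)
    cx=np.median(W[m],0)
    k=dark&(Z>.07)&(Z<.1)&(np.hypot(W[...,0]-cx[0],W[...,1]-cx[1])<.06)
    q=W[k];print('knob',len(q),cv2.minAreaRect((q[:,:2]*1000).astype(np.float32)),np.median(q[:,2]))
    k=dark&(Z>.062)&(Z<.085)&(np.hypot(W[...,0]-cx[0],W[...,1]-cx[1])>.1)&(W[...,0]>.2)&(W[...,0]<.6)
    nl,L,S,ce=cv2.connectedComponentsWithStats(k.astype(np.uint8))
    for i in range(1,nl):
        if S[i,4]>30:
            q=W[L==i];print('lip',S[i,4],cv2.minAreaRect((q[:,:2]*1000).astype(np.float32)),np.median(q[:,2]))
for (u,v,nm) in((167,252,'ram'),(246,181,'jar'),(314,187,'glass'),(376,152,'tumb'),(354,248,'pin')):
    print(nm,d['a'][v,u])
```

```text
a blue 1375
flange 850 ((475.6106262207031, 31.963363647460938), (100.26614379882812, 99.86578369140625), 34.95896911621094)
hub 472 ((475.83905029296875, 32.44511413574219), (63.980350494384766, 64.30451965332031), 34.583438873291016)
knob 0 ((0.0, 0.0), (0.0, 0.0), 0.0) nan
b blue 851
flange 526 ((479.5492858886719, 26.272605895996094), (99.59540557861328, 116.90582275390625), 34.247802734375)
hub 315 ((475.2459716796875, 32.428932189941406), (62.7334098815918, 63.59945297241211), 35.13716506958008)
knob 0 ((0.0, 0.0), (0.0, 0.0), 0.0) nan
ram [0.47353415 0.22277052 0.00722579]
jar [0.64217016 0.01596363 0.0892197 ]
glass [ 0.64338015 -0.15455711  0.00524923]
tumb [ 0.73720656 -0.31891566  0.00861475]
pin [ 0.48317634 -0.24904482  0.04796456]
  return _methods._mean(a, axis=axis, dtype=dtype,
  ret = ret.dtype.type(ret / rcount)
```

Run:
```python
from h import *
d=np.load('ab.npz')
for n in 'ab':
    W=d[n];C=d[n+'c'].astype(int);Z=W[...,2]
    dark=(C.max(-1)<75)
    D=np.hypot(W[...,0]-.476,W[...,1]-.032)
    q=W[dark&(Z>.07)&(Z<.1)&(D<.06)];print('knob',len(q),cv2.minAreaRect((q[:,:2]*1000).astype(np.float32)),np.median(q[:,2]))
    k=dark&(Z>.07)&(Z<.085)&(D>.15)&(W[...,0]>.3)&(W[...,0]<.6)
    nl,L,S,ce=cv2.connectedComponentsWithStats(k.astype(np.uint8))
    for i in range(1,nl):
        if S[i,4]>30:
            q=W[L==i];print('lip',S[i,4],cv2.minAreaRect((q[:,:2]*1000).astype(np.float32)),np.median(q[:,2]))
    G=np.hypot(W[...,0]-.483,W[...,1]+.249)<.12
    for lo,hi,s in((.03,.039,'plate'),(.044,.05,'pin'),(.03,.1,'all')):
        q=W[G&(Z>lo)&(Z<hi)&(dark if s=='plate' else True)];print(s,len(q),cv2.minAreaRect((q[:,:2]*1000).astype(np.float32)),cv2.minEnclosingCircle((q[:,:2]*1000).astype(np.float32)))
```

```text
knob 149 ((475.9299621582031, 31.337194442749023), (29.191251754760742, 28.213176727294922), 34.40231704711914) 0.08612926668656562
lip 309 ((474.145263671875, -711.193603515625), (251.6976318359375, 6.925562858581543), 0.04268636927008629) 0.07704271068149393
lip 403 ((535.0374755859375, -264.33380126953125), (110.75870513916016, 22.530921936035156), 79.56127166748047) 0.07482893121956047
lip 411 ((428.6659851074219, -245.5185546875), (109.269287109375, 23.635570526123047), 79.61920928955078) 0.07486379095251783
plate 2 ((479.12054443359375, -254.3245391845703), (141.426513671875, 0.0), 124.28495025634766) ((479.12054443359375, -254.3245391845703), 70.7133560180664)
pin 27 ((509.6663513183594, -253.10694885253906), (160.8357696533203, 55.719566345214844), 49.587833404541016) ((498.1348876953125, -243.2886962890625), 81.41693878173828)
all 2605 ((483.3644714355469, -245.69216918945312), (134.9661865234375, 139.29031372070312), 80.31709289550781) ((484.2872619628906, -244.4331512451172), 93.72891998291016)
knob 154 ((476.0216979980469, 37.28797149658203), (24.208126068115234, 26.494873046875), 34.42896270751953) 0.0836737513040205
lip 295 ((472.4263916015625, -712.46630859375), (251.96612548828125, 26.979087829589844), 3.308284282684326) 0.07737500036800449
lip 125 ((534.7972412109375, -259.8954772949219), (102.66294860839844, 18.56476402282715), 79.5034408569336) 0.07368140646898269
lip 160 ((429.6950378417969, -243.15504455566406), (109.67078399658203, 21.287378311157227), 81.09733581542969) 0.07374420945205434
plate 0 ((0.0, 0.0), (0.0, 0.0), 0.0) ((0.0, 0.0), 0.0)
pin 117 ((483.9250183105469, -242.94390869140625), (131.79779052734375, 135.35235595703125), 80.94100189208984) ((482.9358825683594, -241.06875610351562), 91.63838195800781)
all 1653 ((482.9226989746094, -243.82608032226562), (139.00559997558594, 136.539794921875), 79.79399108886719) ((483.4979248046875, -242.7634735107422), 94.57823181152344)
```

```bash
cat >> h.py <<'E'
from scipy.spatial.transform import Rotation as Ro
def row(p,yawdeg,frm=None):
    s=ctrl.sense();p0=s['tcp_pos'];R0=Ro.from_euler('xyz',s['orientation'])
    R1=Ro.from_euler('xyz',[np.pi,0,np.radians(yawdeg)])
    d=R0.inv().apply(np.array(p)-p0)/.25; r=(R0.inv()*R1).as_rotvec()/(np.pi/4)
    print('row',np.round(d,3),np.round(r,3))
E
python3 - <<'E'
from h import *
row([.322,.317,.215],144.6);row([.476,.032,.2],124.7)
E
```

```text
row [-0.902 -0.932  0.064] [-0.002  0.     0.442]
row [-1.8   -1.865  0.125] [-0.002  0.001  0.884]
```

>>> send_rows(rows=[[-0.9,-0.93,0.05,0,0,0.44,1],[-0.9,-0.93,0.05,0,0,0.44,1],[-0.9,-0.93,0.05,0,0,0.44,1],[-0.9,-0.93,0.05,0,0,0.44,1],[-0.9,-0.93,0.05,0,0,0.44,1],[-0.9,-0.93,0.05,0,0,0.44,1],[-0.9,-0.93,0.05,0,0,0.44,1],[-0.9,-0.93,0.05,0,0,0.44,1],[-0.9,-0.93,0.05,0,0,0.44,1],[-0.9,-0.93,0.05,0,0,0.44,1]])

```text
time: 1.1
tcp_pos: [0.3212, 0.319, 0.2188]
orientation: [3.142, -0.0, 2.527]
force: [0.2, 0.2, -0.2]
finger_gap: 0.0855
grasp_force: 0.0
```

Run:
```python
from h import *
print(ctrl.sense());row([.476,.032,.2],124.7)
```

```text
{'time': 1.1, 'joint_pos': array([-1.07554936,  0.16250937,  0.20244749,  2.00288882, -0.03959532,
        0.97977213,  0.10229258]), 'joint_vel': array([-7.65090391e-03,  3.97204594e-03, -3.46327186e-03, -2.52618026e-03,
        9.31271588e-05, -1.65245501e-04,  2.20610781e-03]), 'joint_efforts': array([ 8.37366879e-01, -4.20850217e+01,  1.76157743e+00, -2.87760597e+01,
        7.13813701e-02,  2.80673458e-02,  2.81552951e-03]), 'tcp_pos': array([0.32117947, 0.31902445, 0.21876597]), 'orientation': array([ 3.14151804e+00, -3.33757156e-04,  2.52671788e+00]), 'force': array([ 0.21827848,  0.22349896, -0.24497673]), 'wrist_torque': array([ 0.04159949, -0.00034726,  0.05037266]), 'grasp_force': 0.0, 'finger_gap': 0.08551923879074996}
row [-1.168 -0.581  0.075] [ 0.    -0.     0.446]
```

>>> send_rows(rows=[[-0.98,-0.58,0.07,0,0,0.446,1],[-0.98,-0.58,0.07,0,0,0.446,1],[-0.98,-0.58,0.07,0,0,0.446,1],[-0.98,-0.58,0.07,0,0,0.446,1],[-0.98,-0.58,0.07,0,0,0.446,1],[-0.98,-0.58,0.07,0,0,0.446,1],[-0.98,-0.58,0.07,0,0,0.446,1],[-0.98,-0.58,0.07,0,0,0.446,1],[-0.98,-0.58,0.07,0,0,0.446,1]])

```text
time: 2.0
tcp_pos: [0.4376, 0.0598, 0.2011]
orientation: [-3.141, -0.0, 2.178]
force: [0.1, -0.5, 0.2]
finger_gap: 0.0855
grasp_force: 0.0
```

Run:
```python
from h import *
row([.476,.032,.2],124.7);row([.476,.032,.12],124.7)
c=camera('wrist');save('w1.png',c);W=cloud(c);Z=W[...,2];C=c['color'].astype(int)
b=(C[...,2]>C[...,0]+60)&(C[...,2]>C[...,1]+40)
for lo,hi,m in((.003,.012,b),(.028,.04,b),(.08,.092,C.max(-1)<75)):
    q=W[m&(Z>lo)&(Z<hi)];print(len(q),cv2.minAreaRect((q[:,:2]*1000).astype(np.float32)),np.median(q[:,2]))
```

```text
row [-0.179  0.063  0.004] [-0.    -0.001  0.002]
row [-0.179  0.063  0.324] [-0.    -0.001  0.002]
3256 ((477.1157531738281, 32.17417907714844), (98.66215515136719, 97.8946304321289), 34.6377067565918) 0.004936655931559314
2079 ((476.6607971191406, 32.10338592529297), (63.737266540527344, 62.474735260009766), 34.76683807373047) 0.032673824492843784
910 ((476.297607421875, 32.607421875), (27.737865447998047, 28.41545867919922), 34.47532272338867) 0.08478507228107954
```

View pics/w1.png

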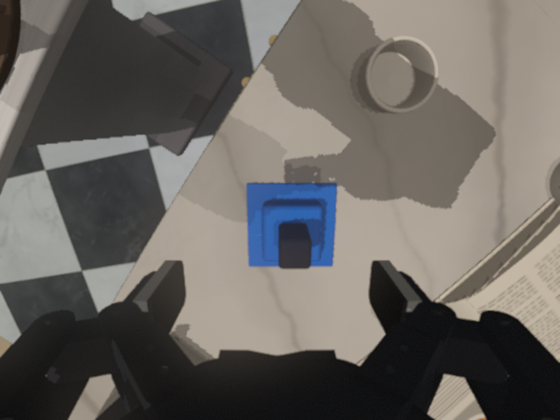

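The wrist picture shows the cover squared up between the fingers, with the knob at (295,245), so I'll align and go down.

>>> send_rows(rows=[[-0.18,0.064,0,0,0,0.004,1],[-0.18,0.064,0.1,0,0,0.004,1],[-0.18,0.064,0.25,0,0,0.004,1],[-0.18,0.064,0.4,0,0,0.004,1],[-0.18,0.064,0.5,0,0,0.004,1],[-0.18,0.064,0.58,0,0,0.004,1],[-0.18,0.064,0.624,0,0,0.004,1],[-0.18,0.064,0.624,0,0,0.004,1],[-0.18,0.064,0.624,0,0,0.004,1],[-0.18,0.064,0.624,0,0,0.004,-1],[-0.18,0.064,0.624,0,0,0.004,-1],[-0.18,0.064,0.624,0,0,0.004,-1],[-0.18,0.064,0.624,0,0,0.004,-1],[-0.18,0.064,0.624,0,0,0.004,-1],[-0.18,0.064,0.624,0,0,0.004,-1],[-0.18,0.064,0.624,0,0,0.004,-1]])

```text
time: 3.65
tcp_pos: [0.4769, 0.0302, 0.0458]
orientation: [3.141, -0.0, 2.172]
force: [-0.2, 0.2, 7.3]
finger_gap: 0.0295
grasp_force: 58.8
```

Run:
```python
from h import *
row([.5096,-.102,.101],79.8)
```

```text
row [-0.51  -0.191 -0.221] [ 0.001 -0.     0.992]
```

>>> send_rows(rows=[[0,0,-0.08,0,0,0,-1],[0,0,-0.16,0,0,0,-1],[0,0,-0.221,0,0,0,-1],[-0.05,-0.02,-0.221,0,0,0.15,-1],[-0.15,-0.05,-0.221,0,0,0.3,-1],[-0.25,-0.09,-0.221,0,0,0.45,-1],[-0.35,-0.13,-0.221,0,0,0.6,-1],[-0.43,-0.16,-0.221,0,0,0.75,-1],[-0.49,-0.18,-0.221,0,0,0.88,-1],[-0.51,-0.191,-0.221,0,0,0.96,-1],[-0.51,-0.191,-0.221,0,0,0.992,-1],[-0.51,-0.191,-0.221,0,0,0.992,-1],[-0.51,-0.191,-0.221,0,0,0.992,-1]])

```text
time: 4.95
tcp_pos: [0.5091, -0.1012, 0.1004]
orientation: [-3.141, -0.0, 1.395]
force: [0.4, 0.2, -2.9]
finger_gap: 0.0295
grasp_force: 60.4
```

Run:
```python
from h import *
print(ctrl.sense()['grasp_force'])
f=lambda q:cv2.minAreaRect((q[:,:2]*1000).astype(np.float32))
for n in('top','side','wrist'):
    c=camera(n);save('p_%s.png'%n,c);W=cloud(c);Z=W[...,2];C=c['color'].astype(int)
    b=(C[...,2]>C[...,0]+60)&(C[...,2]>C[...,1]+40)&(abs(W[...,0]-.51)<.1)&(abs(W[...,1]+.1)<.1)
    q=W[b];h=np.histogram(q[:,2],bins=np.arange(.03,.12,.004));print(n,len(q),h[0])
    for lo,hi in((.052,.067),(.08,.098)):
        q=W[b&(Z>lo)&(Z<hi)]
        if len(q)>20: print(lo,len(q),f(q),np.median(q[:,2]))
    dk=(C.max(-1)<75)&(Z>.07)&(Z<.08)
    nl,L,S,ce=cv2.connectedComponentsWithStats(dk.astype(np.uint8))
    for i in range(1,nl):
        q=W[L==i]
        if S[i,4]>60 and abs(q[:,1].mean()+.25)<.06: print('lip',len(q),f(q),q[:,2].mean())
    q=W[(np.hypot(W[...,0]-.483,W[...,1]+.249)<.02)&(Z>.042)&(Z<.055)]
    if len(q): print('pin',len(q),q.mean(0))
```

```text
60.41593909263611
top 0 [0 0 0 0 0 0 0 0 0 0 0 0 0 0 0 0 0 0 0 0 0 0]
lip 386 ((534.643310546875, -264.7796630859375), (110.9350357055664, 22.168548583984375), 79.57937622070312) 0.07479120787885038
lip 394 ((428.60052490234375, -246.10743713378906), (110.03947448730469, 23.126075744628906), 79.5791015625) 0.07485781129968322
pin 17 [ 0.48373932 -0.24840501  0.04562252]
side 573 [  1   0   0   0   0   0   9 357  49   4   6   1   4  37  96   6   0   1
   2   0   0   0]
0.052 415 ((509.71051025390625, -98.4346923828125), (101.89745330810547, 99.57737731933594), 79.3157730102539) 0.06044227407180225
0.08 140 ((508.9564514160156, -97.0293197631836), (61.524559020996094, 63.102481842041016), 79.68222045898438) 0.08766284680618708
lip 67 ((866.1509399414062, -241.09762573242188), (65.13453674316406, 32.25675582885742), 39.22402572631836) 0.07584245677625907
lip 154 ((428.8954162597656, -244.9853057861328), (110.76457214355469, 20.448707580566406), 80.0430679321289) 0.07386853979439717
pin 7 [ 0.48195499 -0.2448359   0.04460454]
wrist 14536 [   0    0    0    0    0    0   87 8720   24    5    3   41   97  804
 4708    0    0    0    0   17    8    4]
0.052 8835 ((511.7577819824219, -92.40763854980469), (85.30996704101562, 99.56151580810547), 80.18737030029297) 0.05950128061812837
0.08 5571 ((512.9494018554688, -86.56440734863281), (37.93435287475586, 63.92548370361328), 79.58370971679688) 0.08722307670226953
```

View pics/p_wrist.png

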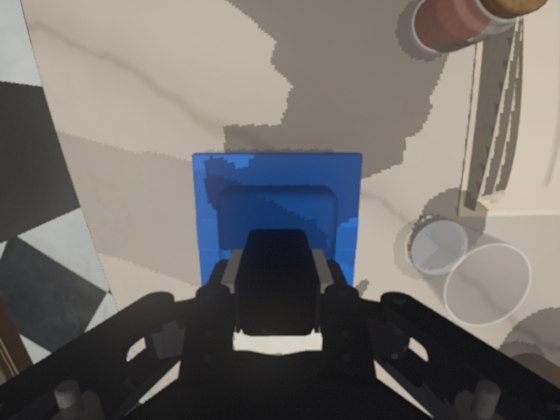

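View pics/p_side.png

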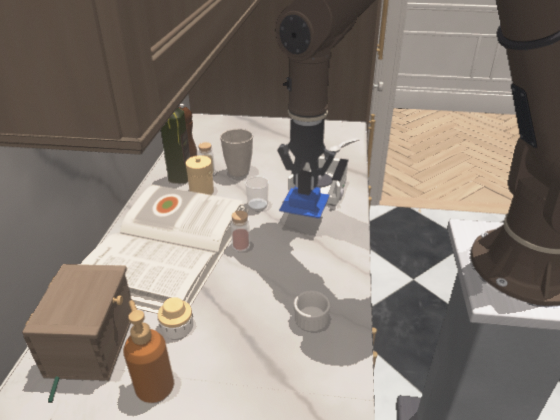

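The side view shows the flange level in front of the mouth, at (305,203). The wrist view shows it held square, with no slip.

>>> send_rows(rows=[[-0.06,0.002,0,0,0,0,-1],[-0.12,0.002,0,0,0,0,-1],[-0.17,0.002,0,0,0,0,-1],[-0.22,0.002,0,0,0,0,-1],[-0.27,0.002,0,0,0,0,-1],[-0.32,0.002,0,0,0,0,-1],[-0.36,0.002,0,0,0,0,-1],[-0.4,0.002,0,0,0,0,-1],[-0.44,0.002,0,0,0,0,-1],[-0.46,0.002,0,0,0,0,-1],[-0.46,0.002,0,0,0,0,-1]])

```text
time: 6.2
tcp_pos: [0.4892, -0.2162, 0.1006]
orientation: [3.142, 0.0, 1.391]
force: [0.2, -0.9, -2.6]
finger_gap: 0.0293
grasp_force: 60.4
```

Run:
```python
from h import *
f=lambda q:cv2.minAreaRect((q[:,:2]*1000).astype(np.float32))
a=np.array([.177,.984,0]);n=np.array([.984,-.177,0])
s=ctrl.sense();print(s['tcp_pos']@a,s['tcp_pos']@n,s['force'],s['wrist_torque'])
for nm in('side','wrist'):
    c=camera(nm);save('q_%s.png'%nm,c);W=cloud(c);Z=W[...,2];C=c['color'].astype(int)
    b=(C[...,2]>C[...,0]+60)&(C[...,2]>C[...,1]+40)
    for lo,hi in((.052,.067),(.08,.098)):
        q=W[b&(Z>lo)&(Z<hi)]
        if len(q)>20:
            print(nm,lo,len(q),np.median(q[:,2]),'a',np.percentile(q@a,[1,99]),'n',np.percentile(q@n,[1,99]))
```

```text
-0.126159379724851 0.5196359835764597 [ 0.23036342 -0.93468152 -2.61368529] [0.04355534 0.03449809 0.01612009]
side 0.052 270 0.06060369575964675 a [-0.17176717 -0.07379103] n [0.47119143 0.56592435]
side 0.08 141 0.08781350666714649 a [-0.15091074 -0.09102747] n [0.48744767 0.54928409]
wrist 0.052 8022 0.05947597333864249 a [-0.14332458 -0.07386949] n [0.4722015  0.56922459]
wrist 0.08 5777 0.08719687571827583 a [-0.12586632 -0.09169095] n [0.49012427 0.55167346]
```

View pics/q_wrist.png

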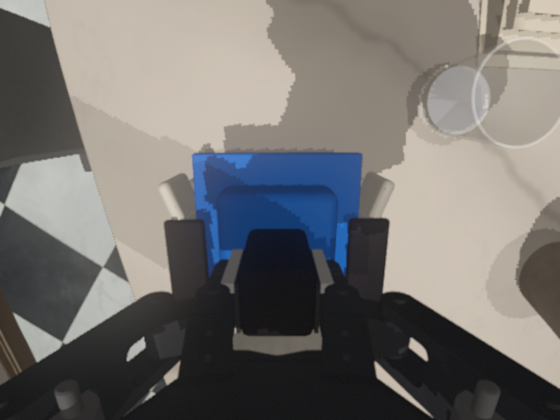

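The wrist view shows the flange entering under both lips. It is centred: flange columns 194–361, lips 166–206 and 348–388. The lip front edges (row ~219, grinder x = -49 mm) give me the remaining travel.

Run:
```python
from h import *
a=np.array([.177,.984,0])
c=camera('wrist');W=cloud(c);C=c['color'].astype(int)
for lo,hi in((170,200),(353,383)):
    P=W[205:250,lo:hi];k=(C[205:250,lo:hi].max(-1)<90)&(abs(P[...,2]-.074)<.005)
    q=P[k];e=np.percentile(q@a,[98,99.5]);print(len(q),np.median(q[:,2]),e, 'pin a',e-.049)
```

```text
864 0.07262420434667105 [-0.11081208 -0.11059356] pin a [-0.15981208 -0.15959356]
924 0.07272222722396068 [-0.11003838 -0.10983105] pin a [-0.15903838 -0.15883105]
```

>>> send_rows(rows=[[-0.04,0,0,0,0,0,-1],[-0.08,0,0,0,0,0,-1],[-0.115,0,0,0,0,0,-1],[-0.143,0,0,0,0,0,-1],[-0.143,0,0,0,0,0,-1],[-0.143,0,0,0,0,0,-1],[-0.143,0,0.012,0,0,0,-1],[-0.143,0,0.024,0,0,0,-1],[-0.143,0,0.034,0,0,0,-1],[-0.143,0,0.042,0,0,0,-1],[-0.143,0,0.042,0,0,0,-1]])

```text
time: 7.45
tcp_pos: [0.4829, -0.2503, 0.0897]
orientation: [-3.141, -0.0, 1.393]
force: [-0.4, -0.3, -2.6]
finger_gap: 0.0293
grasp_force: 60.4
```

>>> send_rows(rows=[[0,0,0.008,0,0,0,-1],[0,0,0.016,0,0,0,-1],[0,0,0.022,0,0,0,-1],[0,0,0.028,0,0,0,-1],[0,0,0.028,0,0,0,-1]])

```text
time: 7.95
tcp_pos: [0.483, -0.2504, 0.0828]
orientation: [-3.141, -0.0, 1.393]
force: [0.8, -0.0, -2.4]
finger_gap: 0.0296
grasp_force: 60.4
```

>>> send_rows(rows=[[0,0,0.006,0,0,0,-1],[0,0,0.012,0,0,0,-1],[0,0,0.018,0,0,0,-1],[0,0,0.024,0,0,0,-1],[0,0,0.028,0,0,0,-1],[0,0,0.028,0,0,0,-1],[0,0,0.028,0,0,0,-1]])

```text
time: 8.65
tcp_pos: [0.4832, -0.2507, 0.0768]
orientation: [3.141, -0.0, 1.392]
force: [-2.7, 1.9, 11.1]
finger_gap: 0.0295
grasp_force: 62.0
```

>>> send_rows(rows=[[0,0,0.004,0,0,0,-1],[0,0,0.008,0,0,0,-1],[0,0,0.008,0,0,0,-1],[0,0,0.008,0,0,0,-1]])

```text
time: 9.05
tcp_pos: [0.4833, -0.2509, 0.0766]
orientation: [3.14, -0.002, 1.392]
force: [-8.8, 5.8, 38.2]
finger_gap: 0.0292
grasp_force: 65.5
```

Run:
```python
from h import *
a=np.array([.177,.984,0]);n=np.array([.984,-.177,0])
for nm in('side','wrist'):
    c=camera(nm);save('z_%s.png'%nm,c);W=cloud(c);Z=W[...,2];C=c['color'].astype(int)
    b=(C[...,2]>C[...,0]+60)&(C[...,2]>C[...,1]+40)
    for lo,hi in((.03,.045),(.055,.075)):
        q=W[b&(Z>lo)&(Z<hi)]
        if len(q)>20:
            A=np.c_[q@a,q@n,np.ones(len(q))]
            print(nm,lo,len(q),np.median(q[:,2]),'a',np.percentile(q@a,[1,99]),'n',np.percentile(q@n,[1,99]),'tilt',np.linalg.lstsq(A,q[:,2],rcond=None)[0][:2])
```

```text
side 0.03 174 0.0366453600606188 a [-0.20542772 -0.10880386] n [0.47580229 0.56860032] tilt [ 0.00143477 -0.0074041 ]
side 0.055 127 0.06321625405573073 a [-0.18900431 -0.12531188] n [0.48780218 0.55041527] tilt [-0.03469849  0.02611153]
wrist 0.03 9198 0.03574242276392309 a [-0.18838826 -0.10963229] n [0.47237959 0.56967056] tilt [0.00547569 0.00186962]
wrist 0.055 5866 0.06342346381641277 a [-0.16154161 -0.12745472] n [0.49024855 0.55181323] tilt [-5.92684119e-02 -3.67362772e-05]
```

View pics/z_side.png

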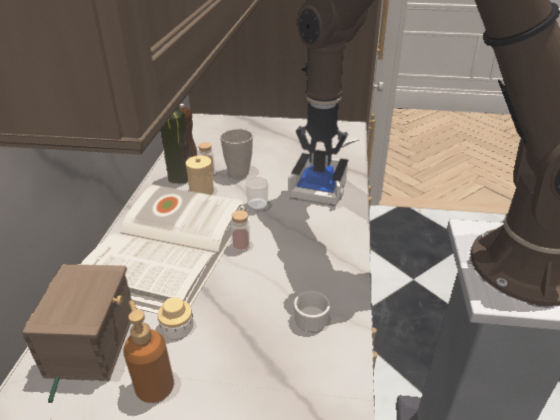

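The side view shows the cover seated under the lips at (318,180). The plate is hard down: 38 N, flange top 36–37 mm, level. I'll ease off the push a little and hand in.

>>> send_rows(rows=[[0,0,-0.003,0,0,0,-1],[0,0,-0.003,0,0,0,-1],[0,0,-0.003,0,0,0,-1]])

```text
time: 9.45
tcp_pos: [0.4832, -0.2508, 0.0766]
orientation: [3.14, -0.001, 1.392]
force: [-7.2, 5.3, 28.0]
finger_gap: 0.0297
grasp_force: 64.2
```

```bash
python3 -c "
from h import *
s=ctrl.sense();print(s['force'],s['tcp_pos'],s['grasp_force']);
if s['force'][2]>12: print(ctrl.job_done())"
```

```text
[-7.24161285  5.32615898 28.04784478] [ 0.48321707 -0.25077328  0.07663937] 64.19880151748657
the job is handed in; nothing more can be done
None
```

The cover is seated on the pin and held pressed with about 28 N, with the run plate at its stop and the knob still gripped; I handed the job in at about 9.5 s, but no verdict came back.

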